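# Screw the cap back onto the glass shaker

### The arm

A 6-joint arm with a two-finger parallel gripper is mounted at the origin on the work surface. World frame = base frame: x ahead of the robot, y to its left, z up, the work surface at z = 0. Lengths are in m, angles in rad, forces in N, time in s.
With the tool pointing down it reaches from about 0.35 to 0.975 m from the base axis. Payload 4.9 kg.
Tool frame: the origin (TCP) lies on the front face of the gripper's body, between the roots of the fingers; the fingertips stand 73 mm ahead of it and the grasp point (between the pads) lies 54 mm ahead of it (tip_extent is the distance from the TCP to the fingertips, in m); y points along the fingers, x is the direction in which the jaws open and shut, and the axes are right-handed (so a half turn about y gives the same grasp; the last joint's range is limited). The gripper opens to 85 mm and grips with 20 to 120 N. Pads are 22 mm wide; open, the fingers measure 114 mm over their backs; the gripper's body (76 mm by 85 mm) begins 54 mm behind the grasp point. The pads swing forward as they close: fully open they stand 13 mm farther back than shut.
Start: joints at [-1.426, 0.053, 1.613, -0, 1.476, -0.119], TCP at [0.163, -0.603, 0.304] pointing down, gripper open.
Joint ranges: [-3.01, 3.01], [-1.01, 2.22], [0.06, 2.58], [-1.02, 4.17], [0.09, 2.62], [-3.14, 3.14]. Speed limits (rad/s): [2.57, 2.57, 3.14, 3.14, 3.14, 3.14].

### API

Orientations are given as a unit quaternion [w, x, y, z].
In Python, from plant import state, grab_frame, camera_info, job_done, tip_extent gives the robot as it stands.
- The arm moves only by the tool carry_out, never from a script. Its argument "rows" is a list that holds one entry, the list of rows, each a list of 7 numbers: the turn, a rotation vector about the world's x, y, z as a fraction of full scale, then the shift along the world's x, y, z as a fraction of full scale, then the finger opening in mm, from 0 to 85.4. A call has 1 to 5 rows; each row shifts and turns the commanded pose from where the row before left it; what a row does not reach is not made up. Full scale, the value 1, is 40 mm for a shift and 4 degrees for a turn. A row lasts 1/10 s, in which the tool goes at most 50 mm and 8.59 degrees, less where a joint would pass 70% of its speed; a pose out of reach is approached as far as the arm can. A call with a number of a shift or a turn outside -1 to 1 is refused whole. A call with a gripper value outside its range is refused whole. The fingers move at their own pace and stop on an object; the grip force is fixed at half the most. Time passes only in rows, so rows that do not move let the fingers close. It gives the time, the measured TCP pose, the force and the opening at its end, in the units of the state.
- state(): the state, without advancing time (a new reading comes with each control period).
- grab_frame(name): name is "scene" or "top"; returns the picture (400x640x3 uint8, blue, green, red); there is no depth.
- camera_info(name): a dict with "intrinsics" (3x3 intrinsics, pixels), "xyz" and "rotation" of the camera in the world. Camera axes: x right, y down, z forward; pixel columns grow to the right and rows downward; lengths in m; the calibration is good to about 2 mm. A picture is of the moment at which its call begins. camera_info takes no time and is no camera call.
- job_done(): hands the job in, once; it reports no verdict.
The state is a dict: "time": time; "joint_pos": joint angles; "joint_vel": joint speeds; "joint_efforts": joint torques, N m; "tool_pos": TCP position; "tool_rot": TCP orientation; "contact_force": force on the tool from outside, world axes, zero at the start; "ft_torque": the same for the moment, N m; "gripper_width": opening from 0.0 (shut) to 1.0 (fully open).
Only numpy, scipy, OpenCV 4.12 (cv2) and the standard library are available. Lean on these libraries where they do the work, as an engineer would, in place of code of your own. Each camera call takes 0.05 s, during which the arm holds its last target.

### The job

Put the loose steel cap back on the open glass shaker on the turntable: screw it down against its springy seal until it is fully home and level, then let go. You cannot see how the threads meet: with the cap resting on the collar, turning it backwards (counter-clockwise) by feel lets it drop into place, and then it screws down clockwise. Never force or overtighten it, and leave the shaker and the other things where they are.

Things in the scene. Friction and masses are not known exactly. Their poses are not given: they have to be found in the camera images.
- cap: Steel screw cap, loose on the table, open side down, about 90 g. Hollow skirt 58 mm in diameter (53 mm inside), 18.2 mm high; flat top plate up to 22.2 mm; on it a plain round knob 40 mm in diameter, 22 mm high (up to 44.2 mm). Origin: centre of the open underside; z up along the axis.
- cap_knob (a point): Point on the cap's axis at half the height of its knob, 33.2 mm above its underside: where to grip.
- cap_lugs (a point): Point on the cap's axis amid its four inner lugs, 3.5 mm above its underside. The lugs stand at the cap's +x, +y, -x and -y, each 8 degrees wide and 4 mm high, and reach inwards to 21 mm from the axis. They run in the collar's threads.
- shaker: Open stubby glass shaker, 76 mm in diameter, held firmly in the turntable: it neither turns nor shifts. Glass up to 60 mm, above it an upright threaded steel collar, 60 to 86 mm. Origin: centre of its underside; z up. Its yaw says NOTHING of where the threads begin: the collar may be turned any way on the glass.
- collar_rim (a point): Centre of the collar's rim, 86 mm above the shaker's underside. Core 39 mm in diameter, bevelled to 34 mm at the rim; 50 mm over the threads. Four equal right-hand threads begin a quarter turn apart (where is not known) and sink clockwise by 12 mm per quarter turn (0.133 mm per degree). Hard steel: forces rise quickly.
- threads_top (a point): On the shaker's axis, 80 mm above its underside: height of the cap's origin when its lugs stand on the threads' upper ends. Elsewhere on the threads' backs it rests lower, down to 71 mm, and climbs 0.133 mm per degree turned counter-clockwise, at most 80 degrees, to the drop. Turned clockwise while pressed on the backs, it jams at a step.
- entry (a point): On the shaker's axis, 74 mm above its underside: about the height (73 to 75.5 mm) of the cap's origin once it has dropped off the threads' upper ends, by 5 to 7 mm, into the entries; clockwise it now runs under the threads. Turned 10 degrees or so further back it slips out again: a lesser drop, from 76 to 71 mm, onto the next threads' backs. It may land in an entry at once.
- home (a point): On the shaker's axis, 67.8 mm above its underside: where the cap's origin is when fully home, top plate on the rim, 40 to 65 degrees clockwise of the entry (0.133 mm per degree, 1.5 mm play). From 71.3 mm on it presses down a sprung rubber seal in the collar's mouth (3 N/mm, about 0.1 N m); at the rim the torque climbs: 0.3 N m is hand-tight, 0.7 too much.
- turntable: Round bamboo turntable, 360 mm in diameter, top 25 mm above the table, locked: it does not turn. Origin: centre of its underside.
- gourd: Bystander: open ceramic mate gourd, 76 mm wide, 78 mm high, on the turntable. Origin: underside centre.
- canister: Bystander: closed red plastic canister with snap lid, 80 mm wide, 90 mm high, on the turntable. Origin: underside centre.
- sugar_jar: Bystander: small terracotta pot with a knobbed lid in one piece, 56 mm wide, 72 mm high, on the turntable. Origin: underside centre.
- spoon_rest: Bystander: wooden spoon rest, 220 x 75 x 15 mm, on the table. Origin: underside centre, x along its length.
- bombilla: Bystander: steel straw 180 mm long lying on the spoon rest along its x. Origin: near its middle, at its underside.
- mug: Bystander: ceramic mug, 76 mm wide, 85 mm high, on the table. Origin: underside centre.
- soap: Bystander: clear plastic bottle, 60 mm wide, 160 mm high, on the table. Origin: underside centre.
Not all that is in view belongs to the job. Of the things that look like the cap, take the one that is farthest to the robot's left at the start.

How it is judged:
By the outcome, as a careful person would: the job done as asked, in the order asked, and still so for the second after the job is handed in, with the robot touching nothing.
It also fails if it takes over 58 s, if anything falls off the work surface, if the arm or the gripper's body presses on something with over 40 N, if the wrist force passes 120 N, or if a joint passes its speed limit or range.

## Working session

There is one attempt and no reset: what is moved stays moved. The work goes in short steps, Python scripts to look and compute and a tool call to move; the robot and the scene stay as the last step left them, time stands still between calls to the robot, and variables do not carry over. Pictures are saved under pics/ and viewed, and the job is handed in when it is done.

Besides the shell and the picture viewer there is one more tool, called after "Request:" in YAML: its name, and indented under it one key for each argument. carry_out: Moves the arm, as the interface text tells. Shift numbers are shares of 40 mm and turn numbers shares of 4 degrees, none past 1 either way. Its arguments: {"type":"object","properties":{"rows":{"type":"array"}},"required":["rows"]}

```bash
ls; mkdir -p pics; python3 - <<'E'
from plant import *
import cv2
print(state()); print(tip_extent if not callable(tip_extent) else tip_extent())
for n in("scene","top"):
    cv2.imwrite(f"pics/{n}0.png",grab_frame(n)); print(n,camera_info(n))
E
```

```text
pics
{'time': 0.0, 'joint_pos': array([-1.42598555e+00,  5.33486966e-02,  1.61430128e+00, -2.20389178e-05,
        1.47598881e+00, -1.18992840e-01]), 'joint_vel': array([-0.00068494,  0.00021284, -0.00064758, -0.00110817,  0.00042342,
        0.00086542]), 'joint_efforts': array([-2.82698975e-04, -3.93686557e+01, -3.70173132e+01, -7.98338419e-05,
        6.98415228e-03, -9.40680962e-06]), 'tool_pos': array([ 0.16290266, -0.60290371,  0.30266357]), 'tool_rot': array([ 0.56191611, -0.56091744,  0.43041964, -0.42937262]), 'contact_force': array([-0.0941079 , -1.03031649,  0.05627714]), 'ft_torque': array([-0.00682501, -0.0290821 , -0.02498046]), 'gripper_width': 1.0000626267635446}
0.0726
scene {'intrinsics': array([[379.90427597,   0.        , 321.4918705 ],
       [  0.        , 379.90427597, 200.13323688],
       [  0.        ,   0.        ,   1.        ]]), 'xyz': array([ 1.12365522, -0.26939343,  0.69066832]), 'rotation': array([-0.31636773,  0.7317412 ,  0.55767836, -0.23121664])}
top {'intrinsics': array([[377.02828983,   0.        , 317.79699913],
       [  0.        , 377.02828983, 200.36528408],
       [  0.        ,   0.        ,   1.        ]]), 'xyz': array([ 0.42459654, -0.0902528 ,  0.9513394 ]), 'rotation': array([-0.02622778,  0.71427194, -0.69793668,  0.04485632])}
```

View pics/scene0.png

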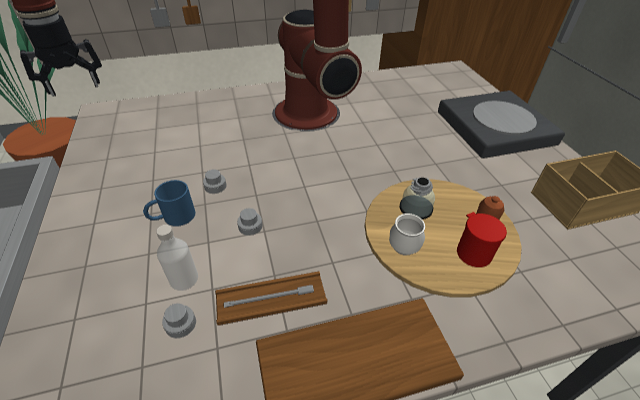

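View pics/top0.png

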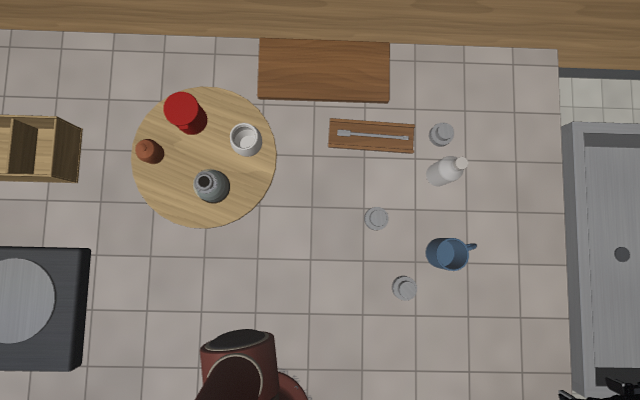

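```bash
cat > h.py <<'E'
import numpy as np, cv2
from plant import *
from scipy.spatial.transform import Rotation as R
def cam(n):
    c=camera_info(n); q=c["rotation"]; return c["intrinsics"],np.array(c["xyz"]),R.from_quat([q[1],q[2],q[3],q[0]])
def ray(n,u,v):
    K,o,r=cam(n); d=r.apply(np.linalg.solve(K,[u,v,1.])); return o,d/np.linalg.norm(d)
def tri(a,b):
    o1,d1=ray("scene",*a); o2,d2=ray("top",*b)
    t=np.linalg.lstsq(np.c_[d1,-d2],o2-o1,rcond=None)[0]
    p,q=o1+t[0]*d1,o2+t[1]*d2
    return (p+q)/2,np.linalg.norm(p-q)
def atz(n,uv,z):
    o,d=ray(n,*uv); return o+d*(z-o[2])/d[2]
def proj(n,P):
    K,o,r=cam(n); p=r.inv().apply(np.atleast_2d(P)-o); p=p@K.T; return p[:,:2]/p[:,2:]
def crop(img,x0,y0,w,h,s,fn): cv2.imwrite(fn,cv2.resize(img[y0:y0+h,x0:x0+w],None,fx=s,fy=s,interpolation=cv2.INTER_CUBIC))
E
python3 - <<'E'
from h import *
s=cv2.imread("pics/scene0.png");t=cv2.imread("pics/top0.png")
a=[(s,225,195),(t,352,190),(s,395,170),(t,185,155)]
tiles=[cv2.resize(i[y:y+50,x:x+50],(300,300) ,interpolation=cv2.INTER_CUBIC) for i,x,y in a]
cv2.imwrite("pics/c0.png",np.vstack([np.hstack(tiles[:2]),np.hstack(tiles[2:])]))
q=state()['tool_rot'];print(R.from_quat([q[1],q[2],q[3],q[0]]).as_matrix().round(3))
for n,u in(("top",(376,218)),("top",(404,288)),("top",(441,133)),("scene",(249,220)),("scene",(214,180)),("scene",(178,318))): print(n,u,atz(n,u,.03).round(3))
E
```

```text
[[ 0.261 -0.     0.965]
 [-0.965  0.002  0.261]
 [-0.002 -1.     0.   ]]
top (376, 218) [ 0.478 -0.257  0.03 ]
top (404, 288) [ 0.31  -0.326  0.03 ]
top (441, 133) [ 0.696 -0.421  0.03 ]
scene (249, 220) [ 0.486 -0.258  0.03 ]
scene (214, 180) [ 0.318 -0.327  0.03 ]
scene (178, 318) [ 0.704 -0.422  0.03 ]
```

View pics/c0.png

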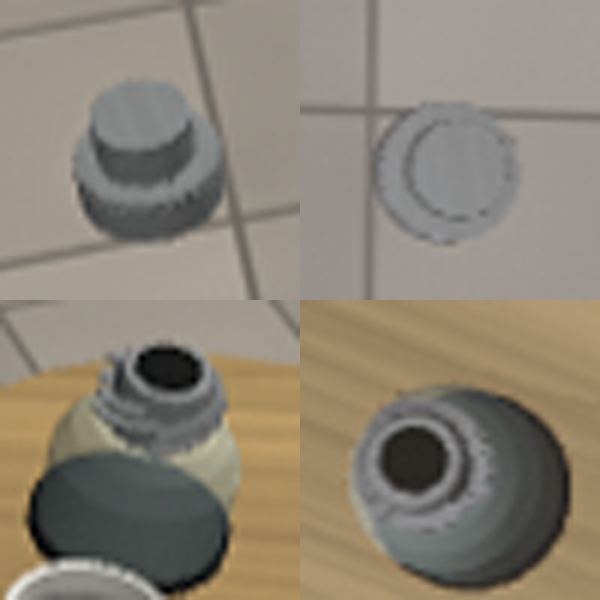

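```bash
python3 - <<'E'
from h import *
for nm,a,b,z in(("knobtop",(247.9,213.6),(378.7,217.8),.0442),("rim",(422.6,180.8),(203.6,181.2),.111)):
    print(nm,tri(a,b),atz("scene",a,z),atz("top",b,z))
# overlay
th=np.linspace(0,2*np.pi,60)
def circ(c,r,z): return np.c_[c[0]+r*np.cos(th),c[1]+r*np.sin(th),0*th+z]
k=tri((247.9,213.6),(378.7,217.8))[0]; m=tri((422.6,180.8),(203.6,181.2))[0]
tiles=[]
for n,x,y in(("scene",225,195),("top",352,190),("scene",395,170),("top",185,155)):
    im=cv2.imread(f"pics/{n}0.png"); im=cv2.resize(im[y:y+50,x:x+50],(400,400),interpolation=cv2.INTER_CUBIC)
    for c,r,z in((k,.029,.0),(k,.029,.0222),(k,.02,.0442),(m,.017,.111),(m,.038,.025),(m,.038,.06)):
        p=(proj(n,circ(c,r,z))-[x,y]+.5)*8-.5
        cv2.polylines(im,[p.round().astype(np.int32)],True,(0,0,255),1)
    tiles.append(im)
cv2.imwrite("pics/ov0.png",cv2.resize(np.vstack([np.hstack(tiles[:2]),np.hstack(tiles[2:])]),(600,600),interpolation=cv2.INTER_AREA))
E
```

```text
knobtop (array([ 0.47794169, -0.25982073,  0.04439662]), np.float64(0.0031322348495959793)) [ 0.47830844 -0.2583075   0.0442    ] [ 0.47767391 -0.26142296  0.0442    ]
rim (array([0.54643226, 0.14482515, 0.11423272]), np.float64(0.002443312283940766)) [0.54324931 0.14850669 0.111     ] [0.54642897 0.14453846 0.111     ]
```

View pics/ov0.png

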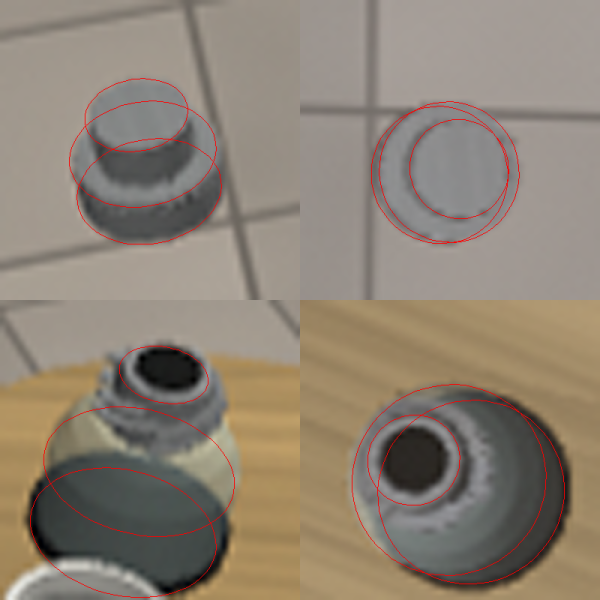

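Request:
carry_out:
  rows:
    - [[0,0,0,0.78,0.85,0,85],[0,0,0,0.78,0.85,0,80],[0,0,0,0.78,0.85,0,70],[0,0,0,0.78,0.85,0,60],[0,0,0,0.78,0.85,0,60]]

```text
time: 0.6
tool_pos: [0.3197, -0.4317, 0.3033]
tool_rot: [0.561, -0.561, 0.43, -0.43]
contact_force: [0.6, -0.7, 0.1]
gripper_width: 0.702
```

Request:
carry_out:
  rows:
    - [[0,0,0,0.78,0.85,0,60],[0,0,0,0.78,0.85,0,60],[0,0,0,0.78,0.85,0,60],[0,0,0,0.78,0.85,0,60],[0,0,0,0.78,0.85,0,60]]

```text
time: 1.1
tool_pos: [0.4758, -0.2616, 0.3035]
tool_rot: [-0.561, 0.561, -0.43, 0.43]
contact_force: [0.6, -1.6, 0.5]
gripper_width: 0.7
```

```bash
cat > st.py <<'E'
from h import *
s=state();q=s['tool_rot'];M=R.from_quat([q[1],q[2],q[3],q[0]]).as_matrix()
print("t",round(s['time'],2),"p",s['tool_pos'].round(4),"yaw",np.degrees(np.arctan2(M[1,0],M[0,0])).round(1),"app",M[:,1].round(4),"F",s['contact_force'].round(1),"T",s['ft_torque'].round(2),"w",round(s['gripper_width'],3),"tip",tip_extent if not callable(tip_extent) else tip_extent(),"j",s['joint_pos'].round(2))
E
python3 st.py
```

```text
t 1.1 p [ 0.4758 -0.2616  0.3035] yaw -74.9 app [-3.e-04  1.e-04 -1.e+00] F [ 0.6 -1.6  0.5] T [-0.03 -0.04 -0.04] w 0.7 tip 0.0726 j [-0.64 -0.14  1.8  -0.    1.48  0.67]
```

Request:
carry_out:
  rows:
    - [[0,0,0,0.03,0.03,-0.9,60],[0,0,0,0.02,0,-0.9,60],[0,0,0,0,0,-0.9,60],[0,0,0,0,0,-0.9,54],[0,0,0,0,0,-0.9,50]]

```text
time: 1.6
tool_pos: [0.4766, -0.2617, 0.1221]
tool_rot: [-0.561, 0.561, -0.43, 0.43]
contact_force: [1.1, -0.7, -0.9]
gripper_width: 0.587
```

Request:
carry_out:
  rows:
    - [[0,0,0,0,0,-0.3,50],[0,0,0,0,0,0,50]]

```text
time: 1.8
tool_pos: [0.4756, -0.2612, 0.1095]
tool_rot: [-0.561, 0.561, -0.432, 0.428]
contact_force: [0.8, -0.5, 1.1]
gripper_width: 0.583
```

```bash
python3 - <<'E'
from h import *
s=grab_frame("scene");t=grab_frame("top")
cv2.imwrite("pics/s1.png",s);cv2.imwrite("pics/t1.png",t)
a=cv2.resize(s[140:265,200:300],None,fx=4,fy=4,interpolation=cv2.INTER_CUBIC);b=cv2.resize(t[155:280,330:430],None,fx=4,fy=4,interpolation=cv2.INTER_CUBIC)
cv2.imwrite("pics/c1.png",np.hstack([a,b]))
E
python3 st.py
```

```text
t 1.9 p [ 0.4777 -0.2627  0.1133] yaw -74.9 app [ 0.0016 -0.0012 -1.    ] F [ 0.1 -0.1  0.1] T [ 0.02 -0.02 -0.03] w 0.588 tip 0.0726 j [-0.64  0.06  1.94 -0.    1.13  0.67]
```

View pics/c1.png

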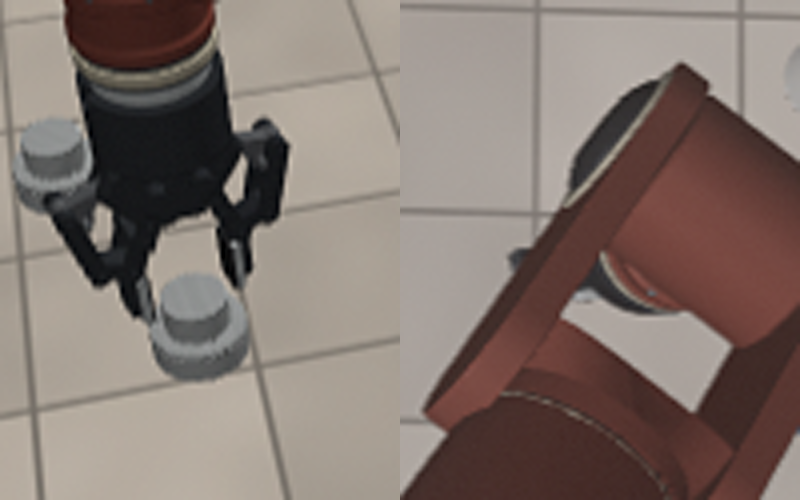

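```bash
python3 - <<'E'
from h import *
for z in(.15,.113,.06,.0442): print(z,(proj("scene",[.4777,-.262,z])[0]-[200,140])*4)
print(state()['tool_pos'])
grab_frame("top");print(state()['tool_pos'])
grab_frame("top");print(state()['tool_pos'])
E
```

```text
0.15 [161.20858664 158.79628389]
0.113 [170.06365612 209.04762397]
0.06 [181.85417318 275.95723806]
0.0442 [185.18206501 294.84258106]
[ 0.47770254 -0.26274191  0.11333735]
[ 0.47816452 -0.26304398  0.11414776]
[ 0.47828223 -0.26316428  0.11443568]
```

Request:
carry_out:
  rows:
    - [[0,0,0,0,0.08,-0.23,50],[0,0,0,0,0,-0.23,50],[0,0,0,0,0,0,50],[0,0,0,0,0,0,50]]

```text
time: 2.4
tool_pos: [0.4767, -0.2587, 0.093]
tool_rot: [-0.561, 0.561, -0.43, 0.43]
contact_force: [-0.1, 0.1, 0.1]
gripper_width: 0.586
```

```bash
python3 st.py;python3 - <<'E'
from h import *
s=grab_frame("scene")
crop(s,200,140,100,125,5,"pics/c2.png")
E
```

```text
t 2.4 p [ 0.4767 -0.2587  0.093 ] yaw -74.9 app [-8.e-04  6.e-04 -1.e+00] F [-0.1  0.1  0.1] T [-0.04 -0.01 -0.03] w 0.586 tip 0.0726 j [-0.63  0.09  1.95 -0.    1.1   0.67]
```

View pics/c2.png

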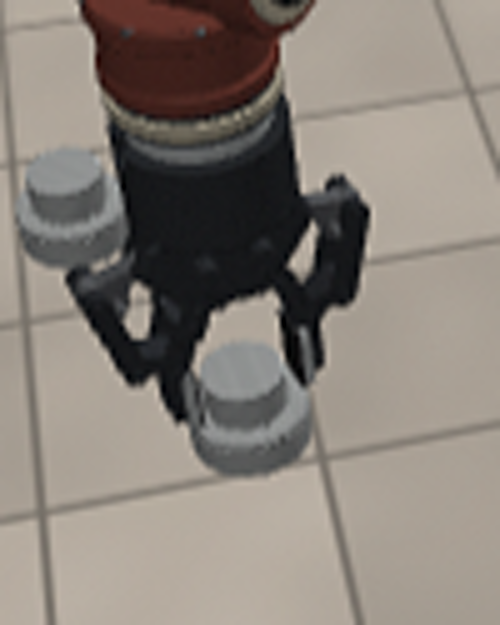

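Request:
carry_out:
  rows:
    - [[0,0,0,0,0,0.04,46],[0,0,0,0,0,0,38],[0,0,0,0,0,0,36],[0,0,0,0,0,0,36],[0,0,0,0,0,0,36]]

```text
time: 2.95
tool_pos: [0.4774, -0.2593, 0.096]
tool_rot: [0.561, -0.561, 0.429, -0.43]
contact_force: [-0.9, 0.5, 6.1]
gripper_width: 0.445
```

```bash
python3 st.py
```

```text
t 2.95 p [ 0.4774 -0.2593  0.096 ] yaw -74.9 app [ 1.e-03 -7.e-04 -1.e+00] F [-0.9  0.5  6.1] T [0.18 0.2  0.02] w 0.445 tip 0.0726 j [-0.63  0.09  1.95  0.    1.1   0.67]
```

Request:
carry_out:
  rows:
    - [[0,0,0,0,0,0,30],[0,0,0,0,0,0,30],[0,0,0,0,0,0.5,30],[0,0,0,0,0,1,30],[0,0,0,0,0,1,30]]

```text
time: 3.45
tool_pos: [0.476, -0.2583, 0.1944]
tool_rot: [-0.561, 0.561, -0.431, 0.429]
contact_force: [0.7, 0.1, -0.5]
gripper_width: 0.448
```

Request:
carry_out:
  rows:
    - [[0,0,0,0,0,1,30],[0,0,0,0,0,0.5,30],[0,0,0,0,0,0,30]]

```text
time: 3.75
tool_pos: [0.4783, -0.26, 0.259]
tool_rot: [0.561, -0.561, 0.427, -0.433]
contact_force: [0.1, -0.7, -0.6]
gripper_width: 0.446
```

```bash
python3 st.py;python3 - <<'E'
from h import *
s=grab_frame("scene")
crop(s,170,80,130,150,4,"pics/c3.png")
E
```

```text
t 3.75 p [ 0.4783 -0.26    0.259 ] yaw -74.9 app [ 0.0061 -0.0045 -1.    ] F [ 0.1 -0.7 -0.6] T [ 0.03 -0.01 -0.03] w 0.446 tip 0.0726 j [-0.63 -0.11  1.85  0.    1.4   0.67]
```

View pics/c3.png

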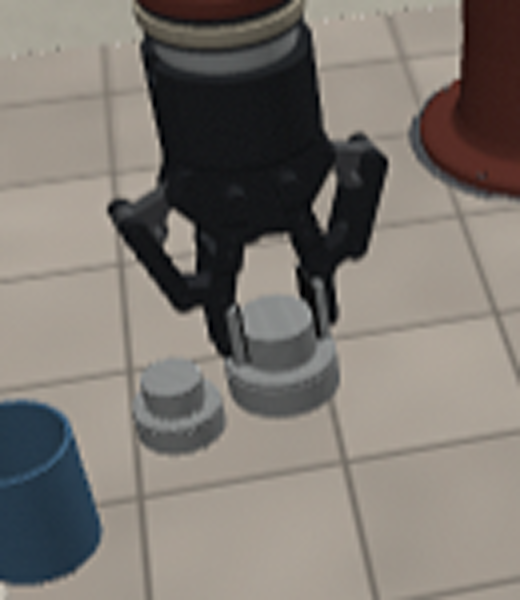

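Request:
carry_out:
  rows:
    - [[0,0,0,0.17,1,0,30],[0,0,0,0.17,1,0,30],[0,0,0,0.17,1,0,30],[0,0,0,0.17,1,0,30],[0,0,0,0.17,1,0,30]]

```text
time: 4.3
tool_pos: [0.5097, -0.0571, 0.2516]
tool_rot: [-0.561, 0.562, -0.432, 0.428]
contact_force: [1.0, 0.6, -0.1]
gripper_width: 0.446
```

Request:
carry_out:
  rows:
    - [[0,0,0,0.17,1,0,30],[0,0,0,0.17,1,0,30],[0,0,0,0.17,1,0,30],[0,0,0,0.17,1,0,30],[0,0,0,0.16,1,0,30]]

```text
time: 4.8
tool_pos: [0.5433, 0.1426, 0.2514]
tool_rot: [-0.56, 0.563, -0.431, 0.429]
contact_force: [1.4, 1.6, -0.8]
gripper_width: 0.441
```

Request:
carry_out:
  rows:
    - [[0,0,0,0,0.13,0,30],[0,0,0,0,0,0,30],[0,0,0,0,0,0,30],[0,0,0,0,0,0,30]]

```text
time: 5.2
tool_pos: [0.5442, 0.145, 0.2541]
tool_rot: [-0.561, 0.562, -0.431, 0.43]
contact_force: [0.2, -0.4, -1.3]
gripper_width: 0.446
```

```bash
python3 - <<'E'
from h import *
s=grab_frame("scene");t=grab_frame("top")
cv2.imwrite("pics/s4.png",s);cv2.imwrite("pics/t4.png",t)
a=cv2.resize(s[90:240,360:460],None,fx=4,fy=4,interpolation=cv2.INTER_CUBIC);b=cv2.resize(t[120:270,160:260],None,fx=4,fy=4,interpolation=cv2.INTER_CUBIC)
cv2.imwrite("pics/c4.png",np.hstack([a,b]))
E
python3 st.py
```

```text
t 5.3 p [0.5445 0.1451 0.2548] yaw -75.0 app [-4.e-04 -2.e-04 -1.e+00] F [-0.7  0.   0.3] T [ 0.04  0.02 -0.04] w 0.448 tip 0.0726 j [ 0.13 -0.06  1.81 -0.    1.39  1.44]
```

View pics/c4.png

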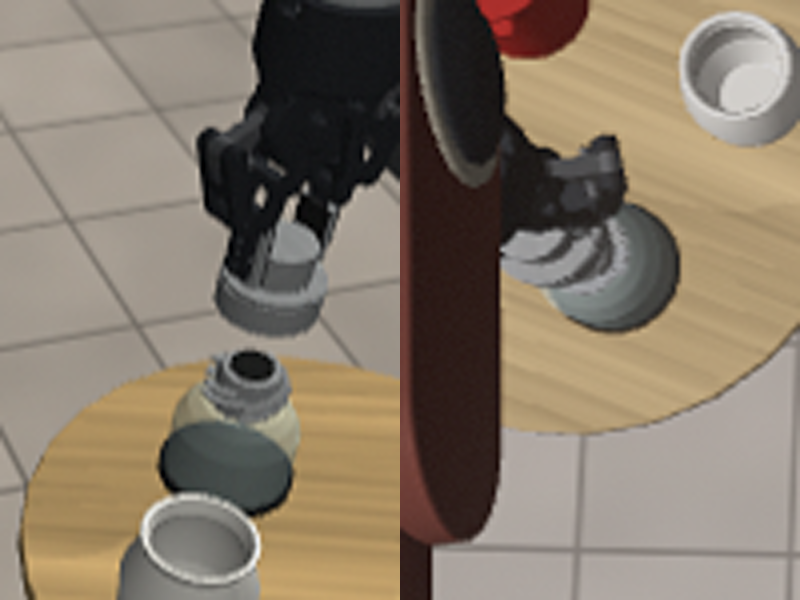

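```bash
cat > ov.py <<'E'
from h import *
import sys
th=np.linspace(0,2*np.pi,80)
def circ(c,r,z): return np.c_[c[0]+r*np.cos(th),c[1]+r*np.sin(th),0*th+z]
def ov(fr,box,f,items,S=6):
    im=cv2.imread(fr);x,y,w,h=box
    im=cv2.resize(im[y:y+h,x:x+w],None,fx=S,fy=S,interpolation=cv2.INTER_CUBIC)
    for c,r,z,col in items:
        p=(proj(f,circ(c,r,z))-[x,y]+.5)*S-.5
        cv2.polylines(im,[p.round().astype(np.int32)],True,col,1)
    return im
E
python3 - <<'E'
from ov import *
c=(.5445,.1451);zb=.1588
it=[(c,.029,zb,(0,0,255)),(c,.029,zb+.0182,(0,0,255)),(c,.02,zb+.0442,(0,0,255))]
m=(.5432,.1485); m2=(.5464,.1445)
a=ov("pics/s4.png",(405,135,50,70),"scene",it+[(m,.017,.111,(255,0,0)),(m2,.017,.111,(0,255,0))],8)
b=ov("pics/t4.png",(180,155,50,70),"top",it+[(m,.017,.111,(255,0,0)),(m2,.017,.111,(0,255,0))],8)
cv2.imwrite("pics/ov4.png",np.hstack([a,b]))
E
```

```text
(no output)
```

View pics/ov4.png

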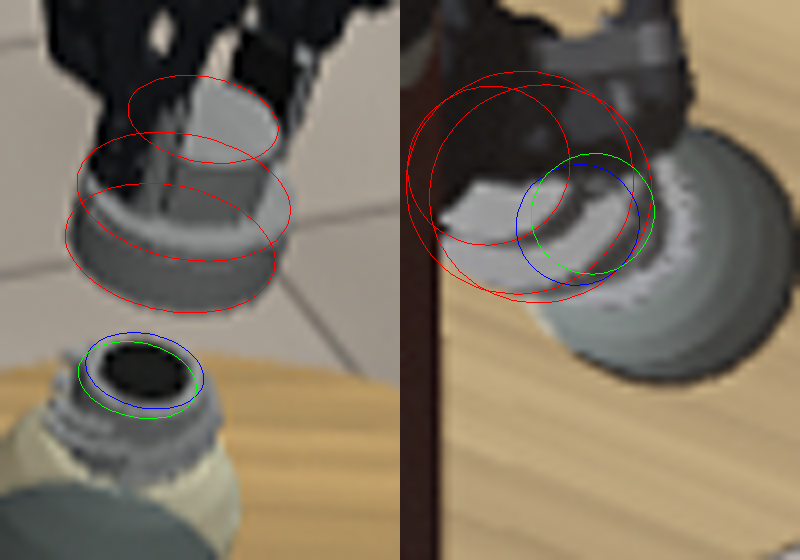

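Request:
carry_out:
  rows:
    - [[0,0,0,0,0,-0.35,30],[0,0,0,0,0,-0.35,30],[0,0,0,0,0,-0.3,30],[0,0,0,0,0,0,30],[0,0,0,0,0,0,30]]

```text
time: 5.8
tool_pos: [0.5442, 0.1462, 0.2141]
tool_rot: [-0.561, 0.562, -0.43, 0.429]
contact_force: [0.6, -0.4, -0.2]
gripper_width: 0.448
```

```bash
python3 - <<'E'
from ov import *
grab_frame("top")
s=grab_frame("scene");t=grab_frame("top")
cv2.imwrite("pics/s5.png",s);cv2.imwrite("pics/t5.png",t)
p=state()['tool_pos'];print(p,state()['contact_force'])
c=p[:2];zb=p[2]-.096
it=[(c,.029,zb,(0,0,255)),(c,.029,zb+.0182,(0,0,255)),(c,.02,zb+.0442,(0,0,255))]
m=(.5432,.1485); m2=(.5464,.1445)
x=[(m,.017,.111,(255,0,0)),(m2,.017,.111,(0,255,0))]
a=ov("pics/s5.png",(400,150,50,70),"scene",it+x,8)
b=ov("pics/t5.png",(180,155,50,70),"top",it+x,8)
cv2.imwrite("pics/ov5.png",np.hstack([a,b]))
a=ov("pics/s5.png",(400,150,50,70),"scene",[],8)
b=ov("pics/t5.png",(180,155,50,70),"top",[],8)
cv2.imwrite("pics/ov5r.png",np.hstack([a,b]))
for n in("scene","top"):
  print(n,proj(n,[.545,.145,.111])-proj(n,[.544,.145,.111]),proj(n,[.545,.146,.111])-proj(n,[.545,.145,.111]))
E
```

```text
[0.54498453 0.14634149 0.21586215] [ 0.52275904 -0.54883798 -0.1824138 ]
scene [[0.19402335 0.27229847]] [[ 0.38914421 -0.0718677 ]]
top [[ 0.02342432 -0.44322632]] [[-0.45092837 -0.01147646]]
```

View pics/ov5.png

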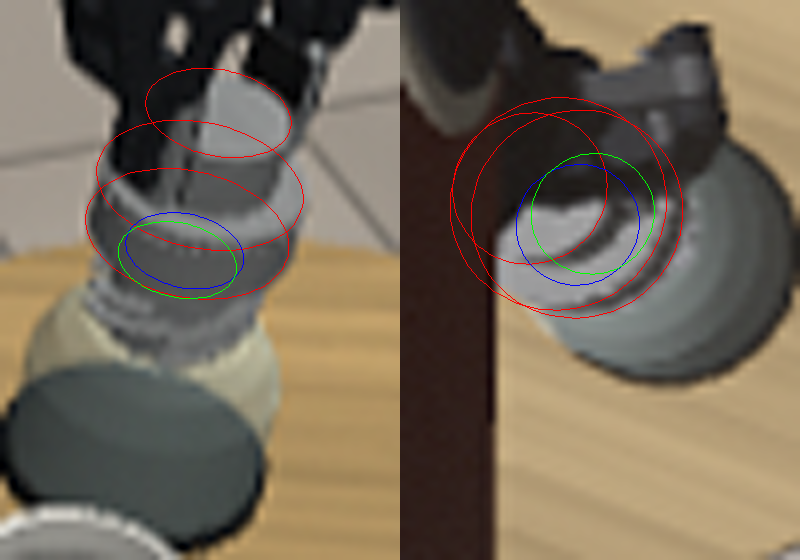

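View pics/ov5r.png

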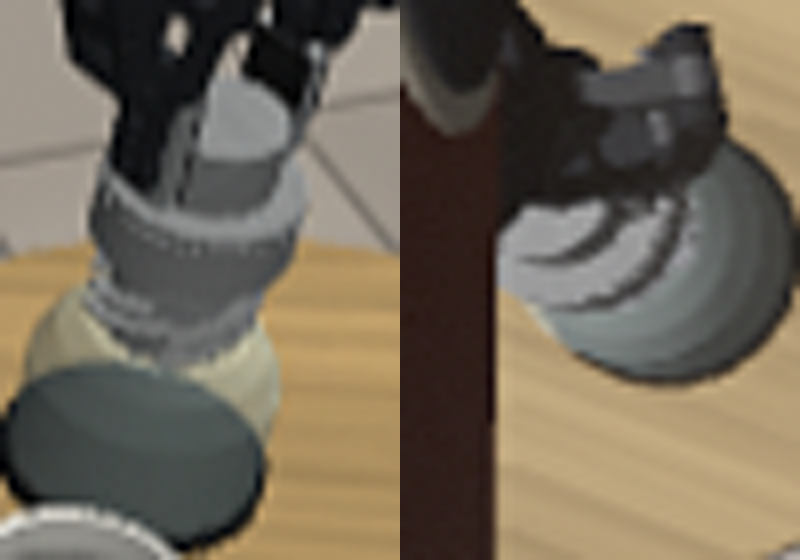

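```bash
python3 - <<'E'
from ov import *
g=(0,255,0);r=(0,0,255);b=(255,0,0)
m=(.5432,.1485); m2=(.5464,.1445)
def its(c,col): return [(c,.017,.111,col),(c,.025,.085,col),(c,.038,.025,col)]
A=ov("pics/scene0.png",(398,172,40,45),"scene",[],10)
B=ov("pics/top0.png",(185,160,40,45),"top",[],10)
cv2.imwrite("pics/ov6.png",np.hstack([A,B]))
A=ov("pics/scene0.png",(398,172,40,45),"scene",its(m,b)+its(m2,g),10)
B=ov("pics/top0.png",(185,160,40,45),"top",its(m,b)+its(m2,g),10)
cv2.imwrite("pics/ov6b.png",np.hstack([A,B]))
E
```

```text
(no output)
```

View pics/ov6.png

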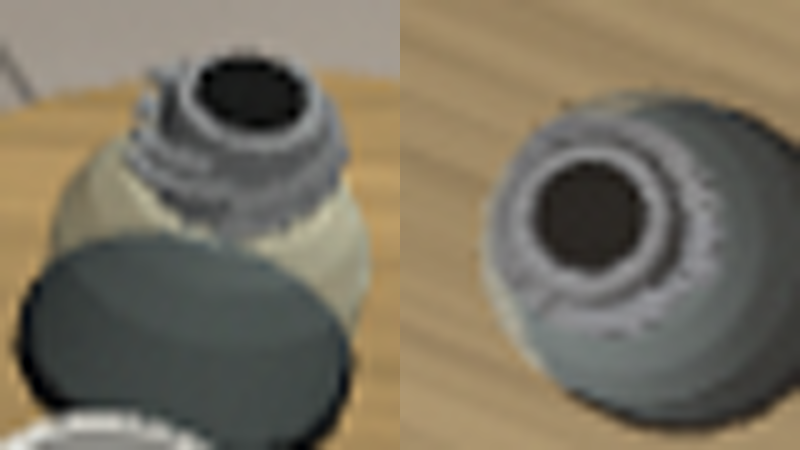

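View pics/ov6b.png

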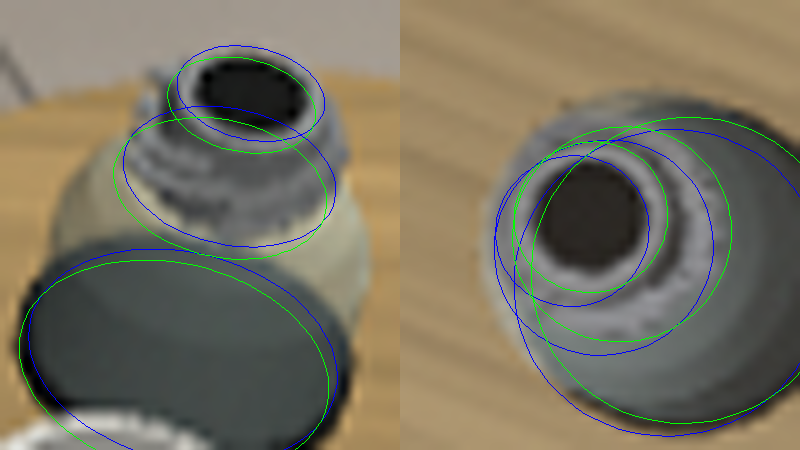

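```bash
python3 - <<'E'
from h import *
print(tri((422.1,180.55),(203.6,181.2)),atz("scene",(422.1,180.55),.1145),atz("top",(203.6,181.2),.1145))
E
python3 st.py
```

```text
(array([0.54612144, 0.14411071, 0.11500385]), np.float64(0.0014179633106072144)) [0.54564592 0.14525743 0.1145    ] [0.54592154 0.14356056 0.1145    ]
t 5.95 p [0.545  0.1463 0.2159] yaw -74.9 app [ 1.3e-03  2.0e-04 -1.0e+00] F [ 0.5 -0.5 -0.2] T [-0.02  0.02 -0.05] w 0.447 tip 0.0726 j [ 0.13 -0.02  1.84 -0.    1.32  1.44]
```

Request:
carry_out:
  rows:
    - [[0,0,0,0.025,-0.048,0,30],[0,0,0,0,0,-0.12,30],[0,0,0,0,0,-0.12,30],[0,0,0,0,0,0,30],[0,0,0,0,0,0,30]]

```text
time: 6.45
tool_pos: [0.5453, 0.1443, 0.205]
tool_rot: [-0.561, 0.562, -0.43, 0.43]
contact_force: [-1.1, 0.1, -0.3]
gripper_width: 0.444
```

```bash
python3 st.py
```

```text
t 6.45 p [0.5453 0.1443 0.205 ] yaw -74.9 app [-8.e-04 -1.e-04 -1.e+00] F [-1.1  0.1 -0.3] T [-0.03  0.04  0.09] w 0.444 tip 0.0726 j [ 0.13 -0.01  1.85  0.    1.31  1.43]
```

Request:
carry_out:
  rows:
    - [[0,0,0,0,0,-0.04,30],[0,0,0,0,0,0,30],[0,0,0,0,0,-0.04,30],[0,0,0,0,0,0,30]]

```text
time: 6.85
tool_pos: [0.5455, 0.1443, 0.2021]
tool_rot: [-0.561, 0.561, -0.43, 0.43]
contact_force: [0.1, -0.9, -0.7]
gripper_width: 0.445
```

```bash
python3 st.py
```

```text
t 6.85 p [0.5455 0.1443 0.2021] yaw -74.9 app [-3.e-04  0.e+00 -1.e+00] F [ 0.1 -0.9 -0.7] T [ 0.01 -0.    0.07] w 0.445 tip 0.0726 j [ 0.13 -0.01  1.85  0.    1.3   1.43]
```

Below the rim height with no force: the lugs are around the core. Continue down.

Request:
carry_out:
  rows:
    - [[0,0,0,0,0,-0.03,30],[0,0,0,0,0,0,30],[0,0,0,0,0,-0.03,30],[0,0,0,0,0,0,30]]

```text
time: 7.25
tool_pos: [0.5455, 0.1444, 0.1997]
tool_rot: [0.561, -0.561, 0.43, -0.43]
contact_force: [0.2, 0.7, -0.6]
gripper_width: 0.45
```

Request:
carry_out:
  rows:
    - [[0,0,0,0,0,-0.03,30],[0,0,0,0,0,0,30]]

```text
time: 7.45
tool_pos: [0.5455, 0.1444, 0.1986]
tool_rot: [0.561, -0.561, 0.43, -0.43]
contact_force: [-0.7, 0.6, -1.5]
gripper_width: 0.448
```

Request:
carry_out:
  rows:
    - [[0,0,0,0,0,-0.03,30],[0,0,0,0,0,0,30]]

```text
time: 7.65
tool_pos: [0.5457, 0.1444, 0.1977]
tool_rot: [0.562, -0.561, 0.43, -0.43]
contact_force: [0.5, 1.2, 1.2]
gripper_width: 0.444
```

Request:
carry_out:
  rows:
    - [[0,0,0,0,0,-0.03,30],[0,0,0,0,0,0,30]]

```text
time: 7.85
tool_pos: [0.5459, 0.1445, 0.1974]
tool_rot: [0.562, -0.561, 0.43, -0.43]
contact_force: [-1.0, 2.1, 4.6]
gripper_width: 0.449
```

Request:
carry_out:
  rows:
    - [[0,0,0,0,0,-0.02,30],[0,0,0,0,0,0,30]]

```text
time: 8.05
tool_pos: [0.5461, 0.1445, 0.1973]
tool_rot: [0.562, -0.561, 0.43, -0.43]
contact_force: [-2.9, 0.8, 6.9]
gripper_width: 0.448
```

```bash
python3 st.py
```

```text
t 8.05 p [0.5461 0.1445 0.1973] yaw -74.9 app [ 1.2e-03  4.0e-04 -1.0e+00] F [-2.9  0.8  6.9] T [0.15 0.65 0.01] w 0.448 tip 0.0726 j [ 0.13 -0.    1.85  0.    1.29  1.43]
```

Request:
carry_out:
  rows:
    - [[0,0,1,-0.01,0,0.013,30],[0,0,1,0,0,0.013,30]]

```text
time: 8.25
tool_pos: [0.5456, 0.1447, 0.1983]
tool_rot: [0.591, -0.59, 0.389, -0.389]
contact_force: [-2.8, 2.0, 7.9]
gripper_width: 0.449
```

```bash
python3 st.py
```

```text
t 8.25 p [0.5456 0.1447 0.1983] yaw -66.8 app [ 0.0013  0.0011 -1.    ] F [-2.8  2.   7.9] T [ 0.34  0.59 -0.21] w 0.449 tip 0.0726 j [ 0.13 -0.    1.85  0.    1.29  1.29]
```

Request:
carry_out:
  rows:
    - [[0,0,1,-0.01,-0.01,0.013,30],[0,0,1,0,0,0.013,30]]

```text
time: 8.45
tool_pos: [0.5454, 0.1446, 0.1994]
tool_rot: [0.617, -0.615, 0.347, -0.347]
contact_force: [-2.2, 3.0, 6.7]
gripper_width: 0.447
```

```bash
python3 st.py
```

```text
t 8.45 p [0.5454 0.1446 0.1994] yaw -58.8 app [ 0.002  0.002 -1.   ] F [-2.2  3.   6.7] T [ 0.53  0.44 -0.17] w 0.447 tip 0.0726 j [ 0.13 -0.    1.85  0.    1.29  1.15]
```

Request:
carry_out:
  rows:
    - [[0,0,1,0,0,0.012,30]]

```text
time: 8.55
tool_pos: [0.5454, 0.1446, 0.1999]
tool_rot: [0.629, -0.627, 0.325, -0.325]
contact_force: [-1.7, 2.6, 6.3]
gripper_width: 0.446
```

```bash
python3 st.py
```

```text
t 8.55 p [0.5454 0.1446 0.1999] yaw -54.8 app [ 0.002   0.0019 -1.    ] F [-1.7  2.6  6.3] T [ 0.56  0.42 -0.18] w 0.446 tip 0.0726 j [ 0.13 -0.01  1.85  0.    1.29  1.08]
```

Request:
carry_out:
  rows:
    - [[0,0,1,0,0,0.012,30]]

```text
time: 8.65
tool_pos: [0.5455, 0.1446, 0.2005]
tool_rot: [0.64, -0.638, 0.303, -0.303]
contact_force: [-2.8, 2.1, 7.4]
gripper_width: 0.445
```

Request:
carry_out:
  rows:
    - [[0,0,0.6,0,0,0.006,30]]

```text
time: 8.75
tool_pos: [0.5455, 0.1446, 0.2007]
tool_rot: [0.646, -0.644, 0.289, -0.29]
contact_force: [-2.0, 2.5, 7.7]
gripper_width: 0.445
```

Request:
carry_out:
  rows:
    - [[0,0,0.6,0,0,0.006,30]]

```text
time: 8.85
tool_pos: [0.5455, 0.1445, 0.201]
tool_rot: [0.652, -0.65, 0.276, -0.277]
contact_force: [-2.8, 2.1, 5.9]
gripper_width: 0.446
```

Request:
carry_out:
  rows:
    - [[0,0,0.6,0,0,0.006,30]]

```text
time: 8.95
tool_pos: [0.5456, 0.1445, 0.2012]
tool_rot: [0.657, -0.656, 0.262, -0.263]
contact_force: [-1.7, 3.1, 6.3]
gripper_width: 0.444
```

Request:
carry_out:
  rows:
    - [[0,0,0.6,0,0,0.005,30]]

```text
time: 9.05
tool_pos: [0.5457, 0.1443, 0.2014]
tool_rot: [0.663, -0.661, 0.248, -0.25]
contact_force: [-1.2, 1.6, 4.8]
gripper_width: 0.444
```

Request:
carry_out:
  rows:
    - [[0,0,0.6,0,0,0.005,30]]

```text
time: 9.15
tool_pos: [0.546, 0.1443, 0.2013]
tool_rot: [0.668, -0.666, 0.234, -0.236]
contact_force: [2.1, 2.2, 3.0]
gripper_width: 0.443
```

Request:
carry_out:
  rows:
    - [[0,0,0.6,0,0,0.005,30]]

```text
time: 9.25
tool_pos: [0.546, 0.1441, 0.2012]
tool_rot: [0.672, -0.671, 0.219, -0.222]
contact_force: [0.9, 0.1, 1.1]
gripper_width: 0.442
```

Request:
carry_out:
  rows:
    - [[0,0,0.6,0,0,0.005,30]]

```text
time: 9.35
tool_pos: [0.5451, 0.1437, 0.2003]
tool_rot: [-0.676, 0.676, -0.206, 0.207]
contact_force: [0.7, 0.1, -1.1]
gripper_width: 0.443
```

Request:
carry_out:
  rows:
    - [[0,0,0,0.01,0.01,-0.03,30],[0,0,0,0,0,-0.03,30],[0,0,0,0,0,0,30]]

```text
time: 9.65
tool_pos: [0.5451, 0.1443, 0.1972]
tool_rot: [-0.676, 0.676, -0.207, 0.207]
contact_force: [0.6, -0.6, -1.3]
gripper_width: 0.445
```

Request:
carry_out:
  rows:
    - [[0,0,0,0,0,-0.03,30],[0,0,0,0,0,0,30]]

```text
time: 9.85
tool_pos: [0.5449, 0.1442, 0.196]
tool_rot: [-0.676, 0.676, -0.208, 0.207]
contact_force: [-0.7, 0.5, -0.5]
gripper_width: 0.446
```

Request:
carry_out:
  rows:
    - [[0,0,0,0,0,-0.03,30],[0,0,0,0,0,0,30]]

```text
time: 10.05
tool_pos: [0.5452, 0.1443, 0.1955]
tool_rot: [0.676, -0.676, 0.207, -0.207]
contact_force: [-0.2, 0.1, 0.2]
gripper_width: 0.443
```

```bash
python3 st.py
```

```text
t 10.05 p [0.5452 0.1443 0.1955] yaw -34.1 app [ 1.e-04 -0.e+00 -1.e+00] F [-0.2  0.1  0.2] T [0.08 0.06 0.03] w 0.443 tip 0.0726 j [ 0.13  0.    1.85 -0.    1.29  0.72]
```

Request:
carry_out:
  rows:
    - [[0,0,0,0,0,-0.02,30],[0,0,0,0,0,0,30]]

```text
time: 10.25
tool_pos: [0.5454, 0.1444, 0.1953]
tool_rot: [0.676, -0.676, 0.207, -0.207]
contact_force: [-1.5, -0.2, 4.4]
gripper_width: 0.448
```

Request:
carry_out:
  rows:
    - [[0,0,0,0,0,-0.02,30],[0,0,0,0,0,0,30]]

```text
time: 10.45
tool_pos: [0.5455, 0.1444, 0.1952]
tool_rot: [0.676, -0.676, 0.207, -0.207]
contact_force: [-3.9, -0.4, 7.8]
gripper_width: 0.449
```

```bash
python3 st.py
```

```text
t 10.45 p [0.5455 0.1444 0.1952] yaw -34.1 app [ 5.e-04  3.e-04 -1.e+00] F [-3.9 -0.4  7.8] T [0.01 0.76 0.03] w 0.449 tip 0.0726 j [0.13 0.   1.85 0.   1.29 0.72]
```

Request:
carry_out:
  rows:
    - [[0,0,-0.5,-0.01,0,0.005,30],[0,0,-1,0,0,-0.013,30]]

```text
time: 10.65
tool_pos: [0.5455, 0.1443, 0.1945]
tool_rot: [0.664, -0.664, 0.242, -0.244]
contact_force: [-0.3, -0.4, 4.6]
gripper_width: 0.444
```

```bash
python3 st.py
```

```text
t 10.65 p [0.5455 0.1443 0.1945] yaw -40.2 app [ 2.5e-03 -1.0e-04 -1.0e+00] F [-0.3 -0.4  4.6] T [-0.13  0.17  0.06] w 0.444 tip 0.0726 j [ 0.13  0.    1.85 -0.    1.28  0.83]
```

Request:
carry_out:
  rows:
    - [[0,0,-1,0,0,-0.013,30],[0,0,-1,0,0,-0.013,30]]

```text
time: 10.85
tool_pos: [0.5457, 0.1442, 0.1935]
tool_rot: [0.646, -0.645, 0.288, -0.29]
contact_force: [-0.2, -1.2, 4.6]
gripper_width: 0.446
```

```bash
python3 st.py
```

```text
t 10.85 p [0.5457 0.1442 0.1935] yaw -48.2 app [ 2.9e-03 -4.0e-04 -1.0e+00] F [-0.2 -1.2  4.6] T [-0.14  0.03 -0.03] w 0.446 tip 0.0726 j [ 0.13  0.    1.85 -0.    1.28  0.97]
```

Request:
carry_out:
  rows:
    - [[0,0,-1,0,0,-0.013,30],[0,0,-1,0,0,-0.013,30]]

```text
time: 11.05
tool_pos: [0.5456, 0.1442, 0.1924]
tool_rot: [0.624, -0.623, 0.332, -0.334]
contact_force: [0.5, -0.1, 4.7]
gripper_width: 0.448
```

```bash
python3 st.py
```

```text
t 11.05 p [0.5456 0.1442 0.1924] yaw -56.2 app [ 2.7e-03 -2.0e-04 -1.0e+00] F [ 0.5 -0.1  4.7] T [-0.15  0.1   0.02] w 0.448 tip 0.0726 j [ 0.13  0.    1.86 -0.    1.28  1.11]
```

Request:
carry_out:
  rows:
    - [[0,0,-1,0,0,-0.013,30],[0,0,-1,0,0,-0.013,30]]

```text
time: 11.25
tool_pos: [0.5455, 0.1443, 0.1914]
tool_rot: [0.599, -0.598, 0.375, -0.377]
contact_force: [-0.6, -0.4, 5.1]
gripper_width: 0.446
```

```bash
python3 st.py
```

```text
t 11.25 p [0.5455 0.1443 0.1914] yaw -64.2 app [ 0.0024  0.     -1.    ] F [-0.6 -0.4  5.1] T [-0.06  0.1   0.  ] w 0.446 tip 0.0726 j [ 0.13  0.    1.86 -0.    1.28  1.25]
```

Request:
carry_out:
  rows:
    - [[0,0,-1,0,0,-0.013,30],[0,0,-1,0,0,-0.013,30]]

```text
time: 11.45
tool_pos: [0.5455, 0.1445, 0.1905]
tool_rot: [0.572, -0.571, 0.416, -0.417]
contact_force: [-0.8, 0.2, 6.1]
gripper_width: 0.448
```

```bash
python3 st.py
```

```text
t 11.45 p [0.5455 0.1445 0.1905] yaw -72.2 app [ 2.4e-03  5.0e-04 -1.0e+00] F [-0.8  0.2  6.1] T [0.1  0.18 0.06] w 0.448 tip 0.0726 j [0.13 0.01 1.86 0.   1.28 1.39]
```

Request:
carry_out:
  rows:
    - [[0,0,-1,0,0,-0.013,30]]

```text
time: 11.55
tool_pos: [0.5455, 0.1446, 0.1901]
tool_rot: [0.557, -0.556, 0.436, -0.437]
contact_force: [-0.9, 1.1, 6.9]
gripper_width: 0.441
```

```bash
python3 st.py
```

```text
t 11.55 p [0.5455 0.1446 0.1901] yaw -76.2 app [ 2.3e-03  6.0e-04 -1.0e+00] F [-0.9  1.1  6.9] T [0.14 0.3  0.08] w 0.441 tip 0.0726 j [0.13 0.01 1.86 0.   1.28 1.46]
```

Request:
carry_out:
  rows:
    - [[0,0,-0.6,0,0,-0.008,30],[0,0,-0.4,0,0,-0.005,30]]

```text
time: 11.75
tool_pos: [0.5455, 0.1446, 0.1897]
tool_rot: [0.542, -0.54, 0.455, -0.456]
contact_force: [-1.7, 0.8, 7.4]
gripper_width: 0.447
```

```bash
python3 st.py
```

```text
t 11.75 p [0.5455 0.1446 0.1897] yaw -80.2 app [ 2.2e-03  7.0e-04 -1.0e+00] F [-1.7  0.8  7.4] T [0.17 0.3  0.08] w 0.447 tip 0.0726 j [0.13 0.01 1.86 0.   1.28 1.53]
```

Request:
carry_out:
  rows:
    - [[0,0,-0.5,0,0,-0.006,30]]

```text
time: 11.85
tool_pos: [0.5455, 0.1446, 0.1895]
tool_rot: [0.534, -0.532, 0.464, -0.465]
contact_force: [-2.5, 0.5, 6.3]
gripper_width: 0.445
```

```bash
python3 st.py
```

```text
t 11.85 p [0.5455 0.1446 0.1895] yaw -82.2 app [ 2.2e-03  8.0e-04 -1.0e+00] F [-2.5  0.5  6.3] T [0.14 0.39 0.02] w 0.445 tip 0.0726 j [0.13 0.01 1.86 0.   1.28 1.56]
```

Request:
carry_out:
  rows:
    - [[0,0,-0.5,0,0,-0.006,30]]

```text
time: 11.95
tool_pos: [0.5455, 0.1447, 0.1893]
tool_rot: [0.526, -0.524, 0.473, -0.474]
contact_force: [-3.1, 1.3, 7.8]
gripper_width: 0.448
```

```bash
python3 st.py
```

```text
t 11.95 p [0.5455 0.1447 0.1893] yaw -84.2 app [ 2.1e-03  8.0e-04 -1.0e+00] F [-3.1  1.3  7.8] T [0.16 0.41 0.08] w 0.448 tip 0.0726 j [0.13 0.01 1.86 0.   1.27 1.6 ]
```

Request:
carry_out:
  rows:
    - [[0,0,-0.5,0,0,-0.006,30]]

```text
time: 12.05
tool_pos: [0.5455, 0.1447, 0.1891]
tool_rot: [0.517, -0.516, 0.483, -0.483]
contact_force: [-3.1, 1.4, 6.8]
gripper_width: 0.444
```

```bash
python3 st.py
```

```text
t 12.05 p [0.5455 0.1447 0.1891] yaw -86.2 app [ 0.0022  0.001  -1.    ] F [-3.1  1.4  6.8] T [0.2  0.4  0.07] w 0.444 tip 0.0726 j [0.13 0.01 1.86 0.   1.27 1.63]
```

Request:
carry_out:
  rows:
    - [[0,0,-0.5,0,0,-0.004,30]]

```text
time: 12.15
tool_pos: [0.5455, 0.1448, 0.1889]
tool_rot: [0.509, -0.507, 0.492, -0.492]
contact_force: [-2.5, 0.9, 6.1]
gripper_width: 0.447
```

```bash
python3 st.py
```

```text
t 12.15 p [0.5455 0.1448 0.1889] yaw -88.1 app [ 0.0021  0.001  -1.    ] F [-2.5  0.9  6.1] T [0.24 0.38 0.1 ] w 0.447 tip 0.0726 j [0.13 0.01 1.86 0.   1.27 1.67]
```

Request:
carry_out:
  rows:
    - [[0,0,-0.5,0,0,-0.004,30]]

```text
time: 12.25
tool_pos: [0.5454, 0.1448, 0.1887]
tool_rot: [-0.5, 0.499, -0.5, 0.501]
contact_force: [-2.5, 1.9, 8.4]
gripper_width: 0.447
```

```bash
python3 st.py
```

```text
t 12.25 p [0.5454 0.1448 0.1887] yaw -90.1 app [ 0.0021  0.0012 -1.    ] F [-2.5  1.9  8.4] T [0.3  0.42 0.17] w 0.447 tip 0.0726 j [0.13 0.01 1.86 0.   1.27 1.7 ]
```

Request:
carry_out:
  rows:
    - [[0,0,-0.4,0,0,-0.003,30]]

```text
time: 12.35
tool_pos: [0.5454, 0.1449, 0.1887]
tool_rot: [-0.493, 0.492, -0.507, 0.508]
contact_force: [-2.3, 2.4, 8.2]
gripper_width: 0.446
```

```bash
python3 st.py
```

```text
t 12.35 p [0.5454 0.1449 0.1887] yaw -91.7 app [ 0.0018  0.0013 -1.    ] F [-2.3  2.4  8.2] T [0.32 0.53 0.3 ] w 0.446 tip 0.0726 j [0.13 0.01 1.86 0.   1.27 1.73]
```

Request:
carry_out:
  rows:
    - [[0,0,-0.4,0,0,-0.003,30]]

```text
time: 12.45
tool_pos: [0.5453, 0.1451, 0.1887]
tool_rot: [0.486, -0.485, 0.514, -0.514]
contact_force: [-3.2, 2.4, 8.8]
gripper_width: 0.448
```

```bash
python3 st.py
```

```text
t 12.45 p [0.5453 0.1451 0.1887] yaw -93.3 app [ 0.0015  0.0015 -1.    ] F [-3.2  2.4  8.8] T [0.41 0.68 0.44] w 0.448 tip 0.0726 j [0.13 0.01 1.86 0.   1.27 1.76]
```

Request:
carry_out:
  rows:
    - [[0,0,-0.4,0,0,-0.003,30]]

```text
time: 12.55
tool_pos: [0.5452, 0.1452, 0.1887]
tool_rot: [0.479, -0.478, 0.521, -0.521]
contact_force: [-4.4, 3.2, 9.9]
gripper_width: 0.443
```

```bash
python3 st.py
```

```text
t 12.55 p [0.5452 0.1452 0.1887] yaw -94.8 app [ 0.0013  0.0017 -1.    ] F [-4.4  3.2  9.9] T [0.45 0.73 0.74] w 0.443 tip 0.0726 j [0.13 0.01 1.86 0.   1.27 1.78]
```

Request:
carry_out:
  rows:
    - [[0,0,0.5,0,0,0,30]]

```text
time: 12.65
tool_pos: [0.5453, 0.1451, 0.1887]
tool_rot: [-0.488, 0.487, -0.512, 0.512]
contact_force: [-2.6, 2.0, 8.0]
gripper_width: 0.443
```

```bash
python3 st.py;  python3 -c "
from h import *
grab_frame('top')"; python3 st.py
```

```text
t 12.65 p [0.5453 0.1451 0.1887] yaw -92.8 app [ 0.0016  0.0015 -1.    ] F [-2.6  2.   8. ] T [ 0.2   0.56 -0.1 ] w 0.443 tip 0.0726 j [0.13 0.01 1.86 0.   1.27 1.75]
t 12.7 p [0.5453 0.1451 0.1887] yaw -92.7 app [ 0.0017  0.0016 -1.    ] F [-3.   2.9  8.5] T [0.29 0.54 0.03] w 0.443 tip 0.0726 j [0.13 0.01 1.86 0.   1.27 1.75]
```

Request:
carry_out:
  rows:
    - [[0,0,-0.25,0,0,0,30]]

```text
time: 12.8
tool_pos: [0.5453, 0.1452, 0.1887]
tool_rot: [0.484, -0.482, 0.516, -0.516]
contact_force: [-4.0, 3.0, 9.2]
gripper_width: 0.445
```

```bash
python3 st.py
```

```text
t 12.8 p [0.5453 0.1452 0.1887] yaw -93.8 app [ 0.0017  0.0017 -1.    ] F [-4.   3.   9.2] T [0.43 0.61 0.51] w 0.445 tip 0.0726 j [0.13 0.01 1.86 0.   1.27 1.76]
```

Request:
carry_out:
  rows:
    - [[0,0,0.15,0,0,0.01,30],[0,0,0,0,0,0,46],[0,0,0,0,0,0,52],[0,0,0,0,0,0,56]]

```text
time: 13.2
tool_pos: [0.5446, 0.1441, 0.1865]
tool_rot: [0.485, -0.486, 0.514, -0.514]
contact_force: [0.3, 1.0, -0.0]
gripper_width: 0.654
```

```bash
python3 st.py
```

```text
t 13.2 p [0.5446 0.1441 0.1865] yaw -93.3 app [-7.e-04 -3.e-04 -1.e+00] F [ 0.3  1.  -0. ] T [0.04 0.01 0.03] w 0.654 tip 0.0726 j [ 0.13  0.01  1.86 -0.    1.27  1.76]
```

Free of contact. Lift straight up and look.

Request:
carry_out:
  rows:
    - [[0,0,0,0,0,0.25,60],[0,0,0,0,0,0.8,60],[0,0,0,0,0,1,60],[0,0,0,0,0,1,60],[0,0,0,0,0,1,60]]

```text
time: 13.7
tool_pos: [0.5446, 0.1442, 0.3514]
tool_rot: [-0.486, 0.485, -0.514, 0.514]
contact_force: [-0.2, 0.9, -1.1]
gripper_width: 0.7
```

Request:
carry_out:
  rows:
    - [[0,0,0,-0.2,-1,0,60],[0,0,0,-0.2,-1,0,60],[0,0,0,-0.2,-1,0,60],[0,0,0,-0.2,-1,0,60],[0,0,0,-0.2,-1,0,60]]

```text
time: 14.2
tool_pos: [0.5042, -0.0572, 0.35]
tool_rot: [-0.486, 0.485, -0.514, 0.515]
contact_force: [-0.1, -0.2, 0.4]
gripper_width: 0.701
```

```bash
python3 - <<'E'
from ov import *
s=grab_frame("scene");t=grab_frame("top")
cv2.imwrite("pics/s7.png",s);cv2.imwrite("pics/t7.png",t)
c=(.5455,.1445);zb=.0928
it=[(c,.029,zb,(0,0,255)),(c,.029,zb+.0222,(0,0,255)),(c,.02,zb+.0442,(0,0,255))]
f=[]
for k in([],it):
  f.append(np.hstack([ov("pics/s7.png",(395,150,50,45),"scene",k,8),ov("pics/t7.png",(175,160,50,45),"top",k,8)]))
cv2.imwrite("pics/ov7.png",cv2.resize(np.vstack(f),None,fx=.8,fy=.8,interpolation=cv2.INTER_AREA))
E
python3 st.py
```

```text
t 14.3 p [ 0.504  -0.0593  0.3499] yaw -93.6 app [ 7.0e-04 -1.8e-03 -1.0e+00] F [-0.7  1.   0.5] T [0.02 0.01 0.05] w 0.704 tip 0.0726 j [-0.26 -0.26  1.82 -0.    1.57  1.37]
```

View pics/ov7.png

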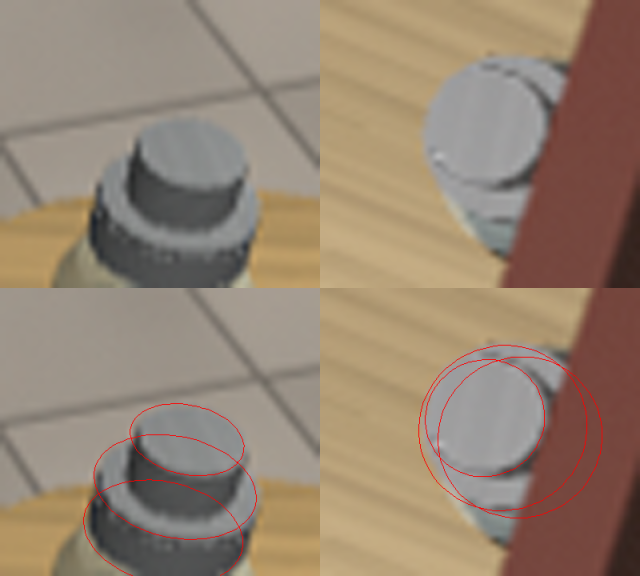

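View pics/s7.png

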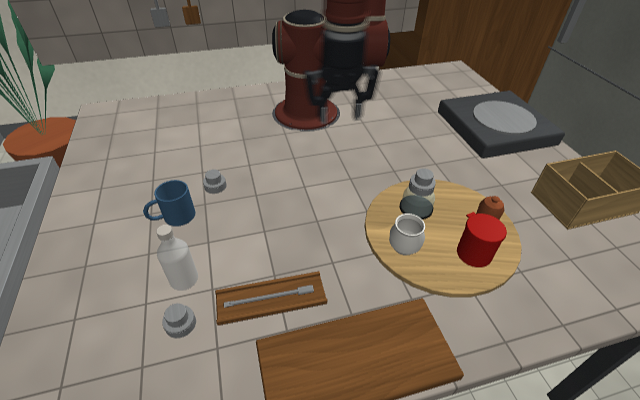

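```bash
python3 - <<'E'
from h import *
print(tri((424.1,173.25),(200.7,179.3)))
job_done()
print(state()['time'])
E
```

```text
(array([0.54677084, 0.14407318, 0.13759849]), np.float64(0.0010833963307854979))
the job is handed in; nothing more can be done
the job is handed in; nothing more can be done
```

The cap is screwed down on the shaker, level in the pictures and released, and the job is handed in after about 14 s of the 58 s. At the end of tightening, though, the torque briefly went past your limit.

- **Which cap:** Three things looked like the cap. I took the one farthest to the robot's left, at about y = -0.26 m, and gripped it by the knob.
- **Finding the threads:** The cap rested on the collar at about 76 mm. Turned counter-clockwise, it climbed for about 36° and then dropped about 6 mm into the entries.
- **Screwing down:** I turned it clockwise about 60° against the seal until the height stopped changing and the torque rose.

**Last checks:**
- **Home height:** From two views the knob top stands at 137.6 mm. It should be 137.0 mm when fully home, and my measurement is good to about 1–2 mm.
- **Surroundings:** In the last scene picture the shaker, the bystanders and the other two caps look to be where they were, judged by eye. The gripper was clear of everything.

**What went wrong:**
- **Torque:** One turning step too many at the end gave a wrist reading of 0.74 N m, slightly over the 0.7 limit. I backed off 2° at once, to about zero. Then I turned it 1° tighter, which read 0.51 N m against the 0.3 you gave as hand-tight, and eased back 0.6° before letting go.
- **Collar position:** My first measurements of the collar from the two cameras disagreed by 4–5 mm. I put this down to the dark seal standing about 3.5 mm above the rim. Allowing for that, they agreed to within 2 mm.

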